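# Click a socket onto the bench nut runner

## Robot

A 7-joint arm with a two-finger parallel gripper is mounted at the origin on the work surface. World frame = base frame: x ahead of the robot, y to its left, z up, the work surface at z = 0. Lengths are in m, angles in rad, forces in N, time in s.
With the tool pointing down it reaches from about 0.4 to 0.85 m from the base axis. Payload 4.5 kg.
Tool frame: the origin (TCP) lies midway between the tips of the shut fingers; the grasp point (between the pads) lies 19 mm behind it (bot.hold_point_z is the distance from the TCP to the grasp point, in m); z points along the fingers, y is the direction in which the jaws open and shut (so a half turn about z gives the same grasp; the last joint's range is limited). The gripper opens to 85 mm and grips with 20 to 120 N. Pads are 22 mm wide; open, the fingers measure 114 mm over their backs; the gripper's body (76 mm by 85 mm) begins 54 mm behind the grasp point. The pads swing forward as they close: fully open they stand 13 mm farther back than shut.
Start: joints at [-1.205, 0.689, -0.195, 1.565, 0.157, 0.902, -0.215], TCP at [0.204, 0.591, 0.231] pointing down, gripper open.
Joint ranges: [-3.01, 3.01], [-0.46, 2.08], [-1.47, 1.51], [0.13, 2.56], [-1, 4.14], [0.04, 2.09], [-2.66, 2.66]. Speed limits (rad/s): [2.57, 2.57, 3.14, 3.14, 3.14, 3.14, 3.14].

## Interface

Orientations are given as a rotation vector (axis times angle).
In Python, from plant import bot gives the robot as it stands. The module is installed in compiled form; this text tells all that it offers. Calls block until the motion is done:
- bot.move_to(position, orientation): joint-space move of the TCP to a pose.
- bot.move_linear(position, rot=None, vel=0.15, force_limit=None): straight line of the TCP; rot=None keeps the orientation; vel is the mean speed in m/s. With force_limit (N) it stops when the force on the tool has changed by that much, and returns True; else False.
- bot.move_joints(angles): joint-space move.
- bot.move_gripper(opening): opening from 0.0 (shut) to 1.0 (fully open); the grip force is fixed at half the most; returns when the fingers have stopped.
- bot.sleep(seconds).
- bot.ik(position, orientation): joint angles nearest the present ones, or None.
- bot.snapshot(name): name is "scene" or "top"; returns (picture, depth): 400x640x3 uint8, blue, green, red; 400x640 float32, m along the optical axis (not along the pixel's ray), 0 where there is no reading.
- bot.get_calibration(name): a dict with "fx", "fy", "cx", "cy" (pixels), "R" (3x3) and "t" (3): a world point X has camera coordinates R X + t. Camera axes: x right, y down, z forward; pixel columns grow to the right and rows downward; lengths in m; the calibration is good to about 2 mm. A picture is of the moment at which its call begins. get_calibration takes no time and is no camera call.
A pose or a line that the arm cannot do raises bot.Unreachable and nothing moves.
- bot.close_job(): hands the job in, once; it reports no verdict.
Readings, each from a call of its own:
- bot.get_t(): time.
- bot.get_joints(): joint angles.
- bot.get_dq(): joint speeds.
- bot.get_tau(): joint torques, N m.
- bot.get_ee_pos(): TCP position.
- bot.get_tcp_rot(): TCP orientation.
- bot.get_wrist_force(): force on the tool from outside, world axes, zero at the start.
- bot.get_wrist_torque(): the same for the moment, N m.
- bot.get_gripper_width(): opening from 0.0 (shut) to 1.0 (fully open).
Only numpy, scipy, OpenCV 4.12 (cv2) and the standard library are available. Lean on these libraries where they do the work, as an engineer would, in place of code of your own. Each camera call takes 0.05 s, during which the arm holds its last target. There are 200 camera calls.

## Task

Fit the blue-banded socket on the bench nut runner: pick it up, find the upright square drive with its square hole and push it straight down until the spring ball clicks into it and it sits fully home on the shoulder. The spindle is not quite where its mount says and gives under your push, so go by feel, gently and without jamming it. Keep hold while you ease the push off and the spindle rises again, then let go; leave the red-banded socket, the glue bottle and the wood offcut where they are.

Things in the scene. Friction and masses are not known exactly. Their poses are not given: they have to be found in the camera images.
- blue_socket: Steel socket with a blue band at 26 to 33 mm height and a blue top: round, 44 mm across, 58 mm tall, 0.26 to 0.4 kg, standing upright. Origin: centre of its underside, z up its axis. Grip it 33 to 58 mm up. Top solid with a painted black hexagon; four white ticks on top and side mark the middles of the four sides of the square hole below (square to its own x and y, any quarter turn is alike).
- socket_hole (a point): Centre of the mouth of the square hole in the blue socket's underside; same place and axes as the socket's origin. The hole is 20 mm wide and 25 mm deep, square-edged, but for a 1.5 mm ramp in the middle of each side where the ball enters; each inner wall has a dimple groove 3.9 mm deep, 4.9 to 13.1 mm above the underside.
- runner: Nut runner bolted to the bench: 120 mm square dark steel plate 8 mm thick, on it a round green housing 72 mm across and 35 mm high, from which a 26 mm steel spindle stands up with a round shoulder (38 mm across) and the square drive on it. Origin: centre of its underside, z up. Fixed. The bearing takes 40 N in all, push and sideways jamming together.
- seat (a point): Point on the runner's nominal axis at the height of the top of the shoulder when not pushed, 78 mm above the bench, where the socket's underside rests when home. The drive stands 22 mm above it, 19 mm square, greased, square-edged. The spindle carrier is set by hand: the real drive stands up to 3 mm off this point along the runner's x and up to 3 mm along its y, and stays so.
- drive (a joint): Angle (rad) of the square drive about the vertical from the runner's own axes, positive anticlockwise from above; at 0 its sides are square to the runner's x and y. It turns by hand with about 0.04 N m friction. A 9 mm brass spring ball stands 3.3 mm out of its +x face, 9 mm above the shoulder: the socket's lip meets it 11 to 13 mm above the shoulder and needs a push of about 8 to 16 N to get past.
- float (a joint): How far the spindle with the drive is sunk (m), 0 when free. Under a push it sinks up to 0.036 on a soft spring (4 to 8 N to begin, 0.37 N more per mm, 17 to 22 N at the stop) and rises when let go. So the socket must mostly be pushed 3 to 25 mm below the seat before the ball gives; then the drive jumps up into the socket with a click and the push drops by 3 N or more.
- red_socket: The same socket with a red band and red top, standing upright; leave it. Origin: centre of its underside.
- glue: White glue bottle, 60 mm across, 170 mm tall, standing; leave it. Origin: centre of its underside.
- offcut: Wood offcut, 120 by 60 by 25 mm, lying on the bench; leave it. Origin: centre of its underside.
Not all that is in view belongs to the job. Of the things that look like the runner, the smallest one is meant. Leave any yellow look-alike of the red_socket alone.

How it is judged:
On the way, in this order (a step that is already met when the one before it is completed fails the run):
1. the blue socket is lifted off the bench in the gripper (height (world z) of blue_socket above 0.04 m and contact force between the fingers and blue_socket above 1 N), for 0.2 s.
2. the blue socket is clicked home with the gripper still on it and the push eased off: underside at most 2 mm above the seat while the spindle is sunk less than 6 mm (z of blue_socket in the frame of seat below 0.002 m and horizontal distance between blue_socket and seat below 0.006 m and angle between blue_socket's own z axis and vertical below 0.06 rad and value of joint float below 0.006 m and contact force between the fingers and blue_socket above 1 N), for 0.2 s.
At the end, for the whole second after the job is handed in: The blue socket stands clicked home on the drive, upright within 0.06 rad, underside 4 mm below to 2 mm above the seat, axis within 6 mm of it, spindle sunk less than 5 mm, released, at rest; red socket and glue stand, and with the offcut are within 20 mm of where they were (z of blue_socket in the frame of seat between -0.004 and 0.002 m and horizontal distance between blue_socket and seat below 0.006 m and angle between blue_socket's own z axis and vertical below 0.06 rad and value of joint float below 0.005 m and linear speed of blue_socket below 0.02 m/s and contact force between the fingers and blue_socket below 0.05 N and distance of each of red_socket, glue, offcut from where it was at the start of the episode below 0.02 m and angle between each of red_socket, glue's own z axis and vertical below 0.2 rad); the robot touches nothing.
It fails at once if the nut runner is pushed, jammed or squeezed with more than 40 N in all (contact force between runner and anything else above 40 N).
It fails at once if the red socket, the glue bottle or the offcut is moved by more than 20 mm (distance of any of red_socket, glue, offcut from where it was at the start of the episode above 0.02 m).
It also fails if it takes over 72 s, if anything falls off the work surface, if the arm or the gripper's body presses on something with over 40 N, if the wrist force passes 120 N, or if a joint passes its speed limit or range.

## Working session

There is one attempt and no reset: what is moved stays moved. The work goes in short steps, each a Python script; the robot and the scene stay as the last script left them, time stands still between calls to the robot, and variables do not carry over. Pictures are saved under pics/ and viewed, about 8 in all and at most 12, crops included, and the job is handed in when it is done.

```bash
mkdir -p pics
cat > h.py <<'E'
import numpy as np, cv2
from plant import bot
from scipy.spatial.transform import Rotation as Ro
def down(yaw): # tool z down, tool y axis direction: 
    return (Ro.from_euler('z',yaw)*Ro.from_euler('x',np.pi)).as_rotvec()
def ray(c,u,v,z):
    K=bot.get_calibration(c); R=np.array(K['R']);t=np.array(K['t'])
    d=R.T@np.array([(u-K['cx'])/K['fx'],(v-K['cy'])/K['fy'],1]); o=-R.T@t
    return o+d*(z-o[2])/d[2]
def pix(c,X):
    K=bot.get_calibration(c); p=np.array(K['R'])@np.array(X)+np.array(K['t'])
    return K['fx']*p[0]/p[2]+K['cx'],K['fy']*p[1]/p[2]+K['cy']
E
python3 - <<'E'
from h import *
for n in('scene','top'):
    p,d=bot.snapshot(n); cv2.imwrite(f'pics/{n}0.png',p); np.save(f'{n}_d.npy',d)
    K=bot.get_calibration(n); R=np.array(K['R']); print(n,K['fx'],-R.T@K['t'],R[2])
print(bot.get_t(),bot.get_tcp_rot(),bot.get_ee_pos())
E
```

```text
scene 374.2532998167119 [ 1.25328176 -0.2044945   0.57136854] [-0.78163353  0.27796058 -0.55837885]
top 477.7773225744093 [0.41693024 0.05562944 1.14812721] [ 0.11217406 -0.01559986 -0.99356611]
0.1 [-5.18713432e-01 -3.09829832e+00  2.56146985e-03] [0.20344077 0.59036529 0.23055168]
```

View pics/top0.png

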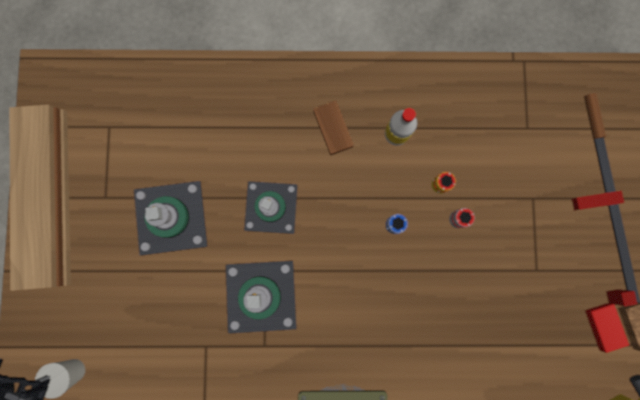

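View pics/scene0.png

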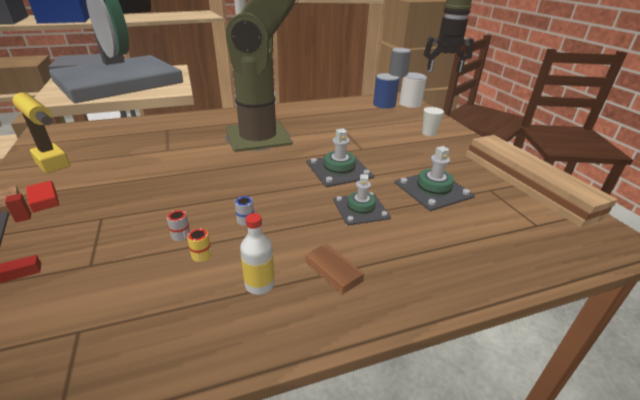

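Top view: three runners at (170,217), (260,297) and (270,207); the last has the smallest plate, so it is the one meant. The blue socket is at (398,223), red at (465,217), the yellow look-alike at (446,181), glue at (403,123) and the offcut at (333,128). I'll confirm in one enlarged crop and measure.

Run:
```python
from h import *
p=cv2.imread('pics/top0.png'); s=cv2.imread('pics/scene0.png')
a=lambda im,u,v,w,h,k:cv2.resize(im[v-h:v+h,u-w:u+w],None,fx=k,fy=k,interpolation=cv2.INTER_CUBIC)
img=np.vstack([np.hstack([a(p,270,207,33,33,6),a(p,398,223,16,33,6),a(p,455,200,18,33,6)]),np.hstack([a(s,360,197,33,30,6),a(s,244,210,34,30,6)])])
cv2.imwrite('pics/crop1.png',img); print(img.shape)
hsv=cv2.cvtColor(p,cv2.COLOR_BGR2HSV)
for n,lo,hi,(u,v,r) in (('blue',(105,120,60),(130,255,255),(398,223,16)),):
    m=cv2.inRange(hsv,lo,hi); k=np.zeros_like(m); k[v-r:v+r,u-r:u+r]=255; m&=k
    c=max(cv2.findContours(m,0,2)[0],key=cv2.contourArea); print(n,cv2.fitEllipse(c),cv2.boundingRect(c))
    (cu,cv_),_,_=cv2.fitEllipse(c); print(ray('top',cu,cv_,.058))
# plates
g=p.astype(int); sat=hsv[...,1]; 
for (u,v,r) in((270,207,36),(170,217,45),(260,297,45)):
    # plate: grey dark, low red-blue difference
    m=((g[...,2]-g[...,0])<18).astype(np.uint8)*255
    k=np.zeros_like(m); k[v-r:v+r,u-r:u+r]=255; m&=k
    c=max(cv2.findContours(m,0,2)[0],key=cv2.contourArea)
    b=cv2.boxPoints(cv2.minAreaRect(c)); w=np.array([ray('top',*q,.008) for q in b])
    print('plate',cv2.contourArea(c),np.round(w[:,:2],4).tolist(),'ctr',w.mean(0),'sides',np.linalg.norm(w[1]-w[0]),np.linalg.norm(w[2]-w[1]),'yaw',np.degrees(np.arctan2(*(w[1]-w[0])[[1,0]])),np.degrees(np.arctan2(*(w[2]-w[1])[[1,0]])))
print('red',ray('top',465,217,.058),'yel',ray('top',446,181,.058),'glue',ray('top',408,115,.17))
```

```text
(756, 804, 3)
blue ((397.6839904785156, 222.94290161132812), (13.818808555603027, 15.56745433807373), 83.14388275146484) (389, 215, 18, 17)
[ 0.48630058 -0.12602082  0.058     ]
plate 2323.5 [[0.4726, 0.232], [0.5902, 0.2266], [0.5826, 0.1074], [0.465, 0.1141]] ctr [0.52761564 0.17000347 0.008     ] sides 0.11774434115177977 0.11945265443606996 yaw -2.627646141692951 -93.63481386957363
plate 4295.0 [[0.5695, 0.5029], [0.591, 0.3405], [0.4349, 0.3163], [0.4144, 0.4764]] ctr [0.50245907 0.40902935 0.008     ] sides 0.16380417059757213 0.15795511865353762 yaw -82.45799360975047 -171.17674762856964
plate 4460.5 [[0.3935, 0.2754], [0.4, 0.1163], [0.2407, 0.1085], [0.2348, 0.2651]] ctr [0.31723959 0.19134357 0.008     ] sides 0.15923218662034733 0.1594540946968196 yaw -87.67826149080798 -177.1868986404514
red [ 0.5000254  -0.28130237  0.058     ] yel [ 0.58355348 -0.23989035  0.058     ] glue [ 0.70694902 -0.13315377  0.17      ]
```

View pics/crop1.png

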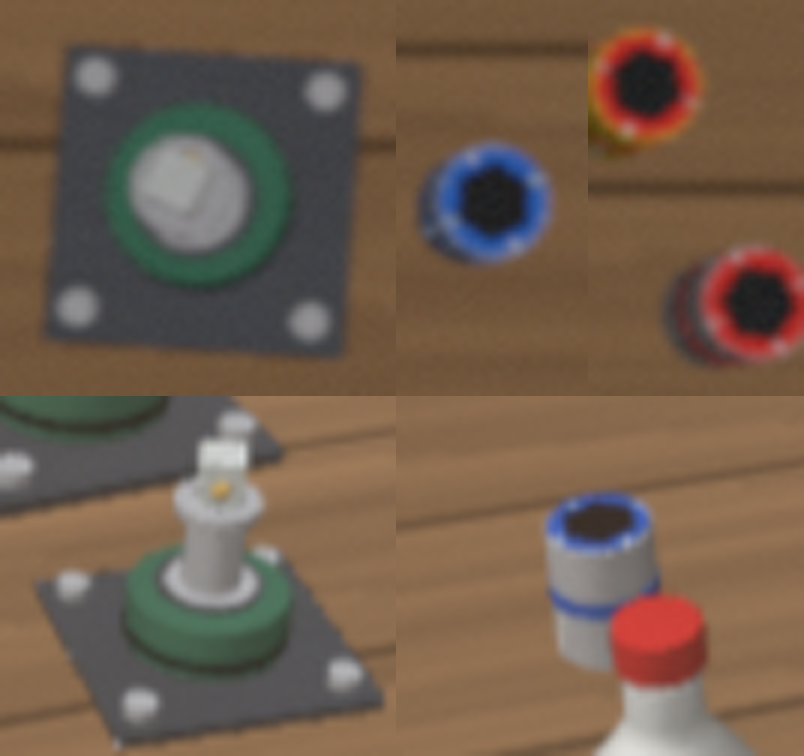

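Confirmed: the left crop is the smallest runner (plate measured at 118–119 mm), and the socket in the middle has the blue top and blue band. Next I'll average several frames to measure the drive's position and angle and the socket ticks more sharply.

Run:
```python
from h import *
acc=np.zeros((400,640,3)); acs=acc.copy(); N=8
for i in range(N): acc+=bot.snapshot('top')[0]
p=acc/N; np.save('topavg.npy',p)
for i in range(4): acs+=bot.snapshot('scene')[0]
np.save('scnavg.npy',acs/4)
g=p.astype(np.float32)
def crop(u,v,r,k=1):
    # world-rectified patch: centre u,v
    return cv2.resize(g[v-r:v+r,u-r:u+r],None,fx=k,fy=k,interpolation=cv2.INTER_CUBIC)
# rectified: world x up, world y left, 0.25mm/px at given height
def rect(c,x,y,z,half,mm,src):
    n=int(2*half/mm); q=[(x+half,y+half),(x+half,y-half),(x-half,y-half),(x-half,y+half)]
    s=np.float32([pix(c,(a,b,z)) for a,b in q]); d=np.float32([[0,0],[n,0],[n,n],[0,n]])
    return cv2.warpPerspective(src,cv2.getPerspectiveTransform(s,d),(n,n),flags=cv2.INTER_CUBIC)
A=rect('top',.4863,-.126,.058,30e-3,.15e-3,g)
B=rect('top',.5276,.170,.100,30e-3,.15e-3,g)
C=rect('scene',.5276,.170,.100,30e-3,.15e-3,(acs/4).astype(np.float32))
D=np.clip((B-110)*2.2,0,255)
im=np.vstack([np.hstack([A,B]),np.hstack([D,C])]); im=cv2.resize(np.clip(im,0,255).astype(np.uint8),(600,600))
for k in range(50,600,50): cv2.line(im,(k,0),(k,4),(0,255,255),1); cv2.line(im,(0,k),(4,k),(0,255,255),1)
cv2.imwrite('pics/rect.png',im); print(bot.get_t())
```

```text
0.7
```

View pics/rect.png

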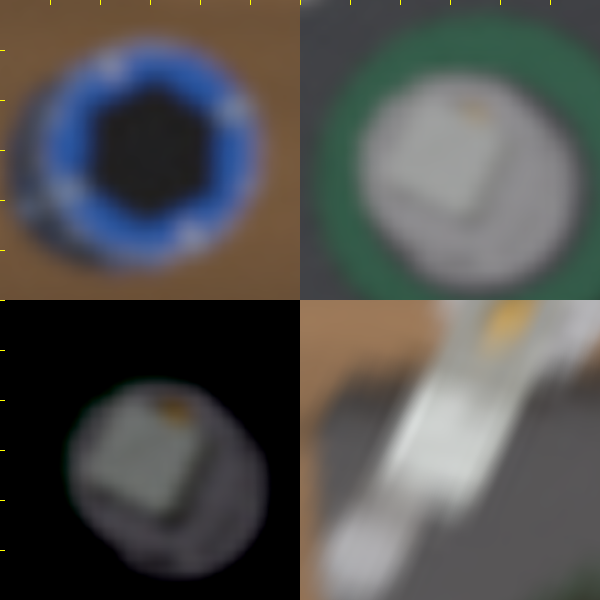

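Panel A shows the socket ticks at (113,68), (237,107), (193,233) and (68,187), which gives a yaw of about 25.6° and a centre of about (0.4865, -0.1266). Panel D shows the drive top with corners at about (122,405), (203,438), (165,518) and (85,480), so about -26.3°, with the ball to the upper right. I'll segment the drive top for a tighter figure, check the joint options for both poses, and see that the grip is clear.

Run:
```python
from h import *
g=np.load('topavg.npy').astype(np.float32)
x,y,z,half,mm=.5276,.170,.100,.02,.1e-3; y+=.002;x+=.002
n=int(2*half/mm); q=[(x+half,y+half),(x+half,y-half),(x-half,y-half),(x-half,y+half)]
s=np.float32([pix('top',(a,b,z)) for a,b in q]); d=np.float32([[0,0],[n,0],[n,n],[0,n]])
B=cv2.warpPerspective(g,cv2.getPerspectiveTransform(s,d),(n,n),flags=cv2.INTER_CUBIC)
f=B[...,1]-.5*B[...,2]-.5*B[...,0]; f2=B.mean(2)
for nm,F in(('gr',f),('lum',f2)):
    F=cv2.GaussianBlur(F,(0,0),5); c0=F[170:210,150:190].mean(); print(nm,'centre',c0,'spread',np.percentile(F,[5,25,50,75,95]))
def rep(m):
    c=max(cv2.findContours(m,0,2)[0],key=cv2.contourArea); r=cv2.minAreaRect(c); M=cv2.moments(c)
    u,v=M['m10']/M['m00'],M['m01']/M['m00']
    print('A',cv2.contourArea(c)/100,'cent',x+half-v*mm,y+half-u*mm,'rect',x+half-r[0][1]*mm,y+half-r[0][0]*mm,r[1],'ang',(-r[2])%90)
F=f-0
for t in(150,153,156,159,162):
    rep(((f2>t)).astype(np.uint8))
for t in(2,3,4,5): 
    k=(f>t)&(f<14)&(f2>135); rep(cv2.morphologyEx(k.astype(np.uint8),cv2.MORPH_OPEN,np.ones((25,25))))
j=bot.get_joints()
for nm,P in(('pick',(.4865,-.1266,.026)),('place',(.5276,.17,.12))):
    for a in range(-180,180,30):
        o=bot.ik(P,down(np.radians(a))); print(nm,a,None if o is None else np.round(o,2))
```

```text
gr centre 1.0278635 spread [-1.92823759 -0.74156576  1.120906   17.10562611 29.24054565]
lum centre 158.79987 spread [ 71.09596176  79.40747261 135.76961517 142.8935051  158.65980682]
A 292.46 cent 0.5267372620757255 0.17151572408762453 rect 0.5269899993896484 0.17162999725341796 (180.22708129882812, 179.33265686035156) ang 63.43494987487793
A 252.43 cent 0.5266584016691096 0.17148033976415905 rect 0.5268199981689453 0.17153999938964845 (167.25787353515625, 165.46902465820312) ang 63.43494987487793
A 206.155 cent 0.5266226286046907 0.1713995019928371 rect 0.5266599990844726 0.17131999816894533 (151.15818786621094, 151.15818786621094) ang 63.43494987487793
A 45.62 cent 0.523265453748356 0.16917969092503288 rect 0.5233975219726562 0.16800819702148437 (69.4834976196289, 125.42369842529297) ang 34.17698669433594Traceback (most recent call last):
  File "<stdin>", line 16, in <module>
  File "<stdin>", line 11, in rep
ValueError: max() iterable argument is empty
```

Run:
```python
from h import *
for nm,P in(('pick',(.4865,-.1266,.026)),('place',(.5268,.1715,.12))):
    for a in range(-180,180,30):
        o=bot.ik(P,down(np.radians(a)));  print(nm,a,None if o is None else np.round(o,2))
M=Ro.from_rotvec(bot.get_tcp_rot()).as_matrix(); print(M)
```

```text
pick -180 [ 0.47  0.94 -0.52  2.05  1.11  0.46  0.65]
pick -150 [ 0.54  0.97 -0.64  2.05  1.19  0.56  1.11]
pick -120 [ 0.56  0.98 -0.68  2.05  1.21  0.59  1.61]
pick -90 [ 0.64  1.03 -0.82  2.04  1.28  0.72  2.09]
pick -60 [ 0.03  0.92  0.22  2.08 -0.83  0.24 -1.63]
pick -30 [ 0.03  0.92  0.22  2.08 -0.83  0.24 -1.11]
pick 0 [ 0.11  0.9   0.08  2.07 -0.37  0.18 -1.04]
pick 30 [ 0.14  0.9   0.03  2.07 -0.13  0.18 -0.75]
pick 60 [ 0.18  0.9  -0.02  2.07  0.1   0.18 -0.46]
pick 90 [ 0.21  0.89 -0.08  2.07  0.35  0.19 -0.18]
pick 120 [ 0.27  0.9  -0.18  2.06  0.64  0.23  0.06]
pick 150 [ 0.36  0.91 -0.32  2.06  0.92  0.32  0.31]
place -180 [-0.21  0.77 -0.32  1.87  0.42  0.56  0.77]
place -150 [-0.14  0.79 -0.44  1.87  0.55  0.61  1.17]
place -120 [-0.07  0.81 -0.57  1.87  0.68  0.67  1.57]
place -90 [ 0.01  0.85 -0.72  1.86  0.81  0.75  1.98]
place -60 [ 0.08  0.89 -0.85  1.86  0.91  0.83  2.41]
place -30 [-0.76  0.87  0.65  1.9  -0.84  0.67 -1.67]
place 0 [-0.62  0.8   0.39  1.9  -0.54  0.55 -1.44]
place 30 [-0.55  0.78  0.25  1.89 -0.36  0.52 -1.09]
place 60 [-0.46  0.76  0.11  1.89 -0.16  0.5  -0.77]
place 90 [-0.4   0.76  0.01  1.89 -0.01  0.5  -0.39]
place 120 [-0.34  0.76 -0.1   1.88  0.14  0.51 -0.01]
place 150 [-0.28  0.76 -0.21  1.88  0.28  0.53  0.38]
[[-9.45464807e-01  3.25724268e-01  2.06260090e-06]
 [ 3.25724268e-01  9.45464805e-01  6.68489523e-05]
 [ 1.98242095e-05  6.38751709e-05 -9.99999998e-01]]
```

Run:
```python
from h import *
P=np.array([.4865,-.1266,.024])
r=lambda a:down(np.radians(a))
bot.move_to(P+[0,0,.10],r(150)); bot.move_linear(P,vel=.12); print(bot.get_t(),bot.get_wrist_force())
bot.move_gripper(0.0); print('w',bot.get_gripper_width(),bot.get_t()); bot.move_gripper(.8)
bot.move_to(P,r(60)); print(bot.get_t()); bot.move_gripper(0.0); print('w',bot.get_gripper_width(),bot.get_t(),bot.get_ee_pos())
bot.move_linear(P+[0,0,.10],vel=.12); bot.sleep(.3)
print(bot.get_t(),bot.get_wrist_force(),bot.get_ee_pos(),bot.get_gripper_width())
p,d=bot.snapshot('scene'); q,_=bot.snapshot('top')
a=lambda im,u,v,w,h,k:cv2.resize(im[v-h:v+h,u-w:u+w],None,fx=k,fy=k,interpolation=cv2.INTER_CUBIC)
u,v=map(int,pix('scene',P+[0,0,.1])); U,V=map(int,pix('top',P+[0,0,.1])); 
cv2.imwrite('pics/grasp.png',np.hstack([a(p,u,v,40,40,5),a(q,U,V,40,40,5)]))
```

```text
4.425 [-0.41368537  0.02940275 -0.06560864]
w 0.4994567680517065 4.8917
6.1167
w 0.5034665554096792 6.4583 [ 0.48635204 -0.12658006  0.02425493]
7.7417 [ 0.41953311 -0.68098274 -1.52899613] [ 0.4862351  -0.12654206  0.12355585] 0.5006059218417113
```

View pics/grasp.png

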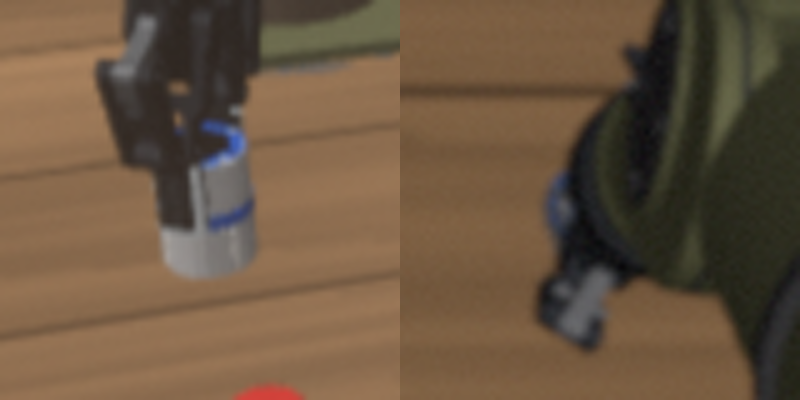

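The socket is held centred in the jaws, hanging upright with a tick on its side at about (235,235). Now to go over the drive, tare and touch down gently.

```bash
cat >> h.py <<'E'
r=lambda a:down(np.radians(a))
def F(n=8,dt=.01):
    L=[]
    for i in range(n): L.append(bot.get_wrist_force()); bot.sleep(dt)
    L=np.array(L); return L.mean(0),L.std(0)
E
python3 - <<'E'
from h import *
C=np.array([.5268,.1715])
bot.move_to([*C,.165],r(97.8)); print(bot.get_t())
bot.move_linear([*C,.134],vel=.06); bot.sleep(.2); f0,s=F(); print('tare',f0,s,bot.get_ee_pos(),Ro.from_rotvec(bot.get_tcp_rot()).as_matrix()[:,0]); np.save('f0.npy',f0)
hit=bot.move_linear([*C,.118],vel=.012,force_limit=3); f,s=F(); print(hit,f-f0,s,bot.get_ee_pos(),bot.get_t())
E
```

```text
9.0
tare [-0.01010259  0.10158403 -2.42244078] [0.37563776 0.38588998 0.61486038] [0.52699587 0.17164798 0.13432888] [-1.35852680e-01  9.90729036e-01  1.64259512e-04]
False [-0.06231801 -0.43654567 -0.56406456] [0.3565706  0.31171292 0.40629808] [0.5267767  0.17146718 0.1180503 ] 11.4833
```

No contact force down to TCP 0.118, with the underside 6 mm below the drive top, so the hole has gone straight onto the drive. I'll push on in small steps and watch the force for the click.

Run:
```python
from h import *
f0=np.load('f0.npy'); c=np.array([.5268,.1715]); z=.118; peak=0; log=[]
while z>.075:
    z-=.0015; bot.move_linear([*c,z],vel=.01,force_limit=8)
    f=F(5)[0]-f0; e=bot.get_ee_pos(); log.append([z,e[2],*f])
    print(np.round([z*1e3,e[2]*1e3,*f],2),round(bot.get_gripper_width(),4))
    lat=np.hypot(f[0],f[1])
    if lat>5: c=c+np.clip(f[:2]*5e-5,-4e-4,4e-4); print('shift',c)
    if lat>12 or f[2]>27: print('STOP high');break
    if f[2]<peak-2.5 and peak>7: print('CLICK?',peak);break
    peak=max(peak,f[2])
print(bot.get_t())
```

```text
[116.5  116.45  -0.31  -0.55  -0.88] 0.4945
[115.   114.95  -0.45  -0.22   0.19] 0.4974
[113.5  113.54  -0.49  -0.79   0.35] 0.499
[112.   112.34  -1.07  -1.09   5.63] 0.5
[110.5  110.62  -0.84  -0.73   6.41] 0.5002
[109.   109.08  -0.45  -0.92   6.95] 0.5032
[107.5  107.57  -0.59  -1.15   7.35] 0.4975
[106.   106.11  -0.48  -0.82   7.34] 0.5037
[104.5  104.69  -0.66  -0.82   7.97] 0.4985
[103.   103.25  -0.22  -1.26   8.71] 0.4974
[101.5  101.82  -0.54  -1.05   9.15] 0.4993
[100.   100.37  -0.52  -0.94   9.69] 0.5037
[98.5  98.92 -0.82 -1.27  9.89] 0.4979
[97.   97.48 -1.15 -1.17 10.67] 0.504
[95.5  96.04 -1.18 -1.23 11.05] 0.5008
[94.   94.59 -1.6  -1.4  11.82] 0.4975
[92.5  93.15 -1.02 -1.27 12.01] 0.5053
[91.   91.71 -1.42 -1.36 12.59] 0.5006
[89.5  90.25 -1.29 -1.45 12.85] 0.4999
[88.   88.21 -0.79 -0.91  9.92] 0.4989
CLICK? 12.848128836534249
18.3167
```

Clicked: the push fell from 12.8 to 9.9 N, which fits a sink of about 14 mm. I'll press 3 mm further to make sure it is home, then ease off slowly while holding.

Run:
```python
from h import *
f0=np.load('f0.npy'); c=np.array([.5268,.1715])
for z in(.0865,.085,.090,.095,.0985,.100,.1012,.1018):
    bot.move_linear([*c,z],vel=.012,force_limit=12); f=F(6)[0]-f0; print(np.round([z*1e3,bot.get_ee_pos()[2]*1e3,*f],2))
bot.sleep(.4); f=F(10)[0]-f0; print(f,bot.get_ee_pos(),bot.get_t())
```

```text
[86.5  86.92 -1.04 -1.06 10.57]
[85.   85.47 -1.32 -1.05 11.15]
[90.   90.36 -1.1  -1.3   9.54]
[95.   95.19 -0.82 -0.67  7.98]
[98.5  98.6  -0.22 -0.82  6.89]
[100.   100.05  -0.16  -0.25   6.29]
[ 1.0120e+02  1.0126e+02 -1.7000e-01 -4.0000e-02  5.8800e+00]
[101.8  101.83  -0.14   0.11   5.9 ]
[-0.10324419  0.03699375  5.66800004] [0.526836   0.17155733 0.10182434] 22.1
```

Run:
```python
from h import *
bot.move_gripper(1.0); bot.sleep(.3); print(bot.get_wrist_force())
e=bot.get_ee_pos(); bot.move_linear([e[0],e[1],.20],vel=.1); bot.move_to([.40,-.05,.30],r(97.8)); bot.sleep(.3); print(bot.get_t())
q,d=bot.snapshot('top'); p,_=bot.snapshot('scene')
for R in(q,): 
    hsv=cv2.cvtColor(q,cv2.COLOR_BGR2HSV); m=cv2.inRange(hsv,(105,120,60),(130,255,255)); k=np.zeros_like(m); k[170:240,235:310]=255; m&=k
    c=max(cv2.findContours(m,0,2)[0],key=cv2.contourArea); (u,v),ax,_=cv2.fitEllipse(c); print('socket',u,v,ax,ray('top',u,v,.136))
K=bot.get_calibration('top'); zc=np.median(d[int(v)-2:int(v)+3,int(u)-2:int(u)+3]); X=np.array(K['R']).T@(zc*np.array([(u-K['cx'])/K['fx'],(v-K['cy'])/K['fy'],1])-K['t']); print('top by depth',X)
a=lambda im,u,v,w,h,k:cv2.resize(im[v-h:v+h,u-w:u+w],None,fx=k,fy=k,interpolation=cv2.INTER_CUBIC)
cv2.imwrite('pics/end.png',np.vstack([np.hstack([a(p,360,187,40,40,5),a(q,270,207,40,40,5)]),cv2.resize(p[140:300,80:400],(800,400))])[:600])
```

```text
[-0.10776226  0.78994174  0.14989039]
25.4
socket 263.5025329589844 201.2955780029297 (16.818435668945312, 17.814769744873047) [0.52730619 0.17226565 0.136     ]
top by depth [0.52728075 0.17223877 0.13623325]
```

View pics/end.png

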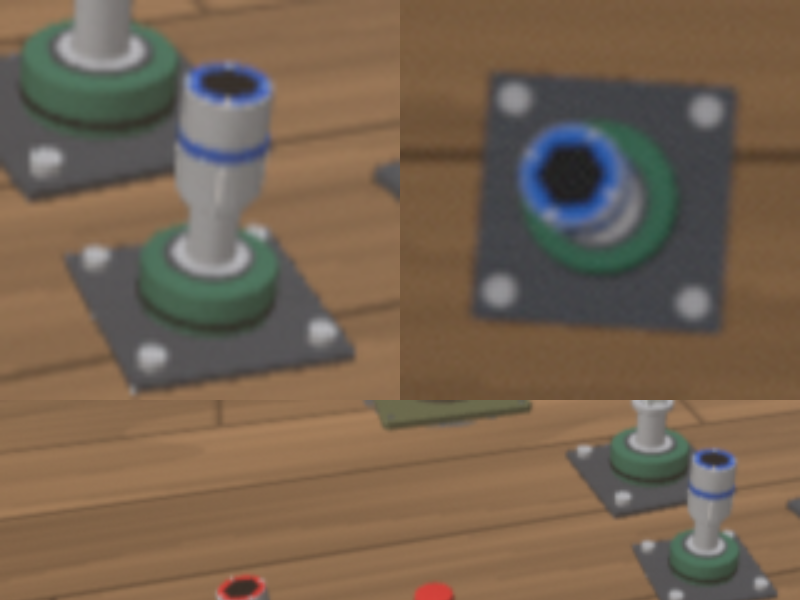

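The socket stands upright on the drive at about (228,85) in the left view. Its top is at 136.2 mm by depth, against 136 mm expected when home, and nothing else has been touched. I'm handing in.

```bash
python3 -c "
from h import *
bot.close_job(); print(bot.get_t())"
```

```text
the job is handed in; nothing more can be done
the job is handed in; nothing more can be done
```

The blue socket is clicked home on the smallest nut runner and released. I handed the job in at about 25 s, and no verdict is reported.

- **Grip and fit:** I squeezed the socket twice, at right angles, to centre it in the jaws. I then turned it to match the drive angle seen by the top camera. It slid onto the drive first time, so no search was needed.
- **Click:** It came at a push of 12.8 N, falling to 9.9 N, with sideways force under about 2 N throughout. I pressed 3 mm further, eased off until the push was 5.7 N (spindle nearly fully risen), and then let go.
- **Last checks:** The socket stands upright with its top at 136.2 mm, against 136 mm expected. Its axis is within about 2.5 mm of the nominal one, judged from the plate centre. The gripper is clear.
- **Not checked:** I did not re-measure the red socket, glue bottle or offcut at the end. The arm made no move near them. No check failed or disagreed.

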